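# Hold a test probe on a blender's interlock pin

### The job

The jar-interlock pin of the blender base is hidden under the grey twist cap on top: turn the cap anticlockwise (seen from above) as far as it goes, so that its cut-out uncovers the pin. Then take the square-handled test probe out of the rack and, holding it upright, press its tip gently onto the middle of the pin until the pin is about half-way down. Finish while holding it there, not letting go, and leave the other tools and parts where they are.

Things in the scene. Friction and masses are not known exactly. Their poses are not given: they have to be found in the camera images.
- blender: Black motor base of a blender, jar off, fixed to the bench, 220 (x) x 180 (y) mm, body top at 95 mm, sloping key panel on its -x side. Origin: centre of the underside, on the bench. A round metal neck, 112 mm across, rim 123 mm above the bench, rises centred over the origin; the twist cap lies on it. The interlock pin stands inside it, 34 mm from the origin along the base's own +x.
- cap_grip (a point): On the cap's vertical axis (above the blender's origin), 154 mm above the bench. The cap: grey disc 112 mm across, 7 mm thick, top face at 131 mm, with an upright bar grip across its middle, 60 mm long along this frame's x, 15 mm thick along y, top at 165 mm. z is up. One cut-out, about 80 degrees wide, open at the rim, is centred on this frame's +y: the way to the pin.
- cap (a joint): Angle of the captive twist cap, rad: 0 closed, grows anticlockwise seen from above, stop at 1.55 with the cut-out centred over the pin. It starts between 0 and 0.25, pin wholly covered. It turns in place without rising, with friction of about 0.1 N m, and stays where it is left.
- pin_top (a point): Centre of the flat top of the steel interlock pin, 18 mm across, 120 mm above the bench when released, 4 mm below the cap's underside and 34 mm from the cap's axis; moves with the pin. Axes as the blender's.
- pin (a joint): How far the sprung pin is pressed down, m: 0 released, 0.010 on its bottom stop. It springs back; it takes 1 N to start and 0.4 N more per mm (3 N half-way).
- rack: Aluminium rack block fixed to the bench, 60 (x) x 180 (y) x 70 (z) mm, with three upright 10 mm holes in a row along its y, 60 mm apart, the middle one at its centre; a tool stands in each, in any order, its handle resting on the top. Origin: centre of the underside.
- probe: Loose test probe standing in a rack hole, 50 to 100 g: 8 mm steel rod 65 mm long below a black square handle, 20 x 20 mm, 75 mm tall, plain flat top, sides parallel to its x and y (at the start the rack's). Origin: the rod's lower tip; z points up the rod to the handle (65 to 140 mm above the tip). In the rack the tip is 5 mm and the handle's top 145 mm above the bench.
- gauge: Another tool standing in the rack, with a round handle and mushroom top 30 mm across, top 130 mm above the bench; leave it. Origin: its lower end.
- tkey: Another tool standing in the rack, with a T-bar top 46 mm long along its y (the rack's row), top 124 mm above the bench; leave it. Origin: its lower end.
- coupling: Loose steel drive coupling, 36 mm across, 30 mm high, on the bench; leave it. Origin: centre of the underside.
- seal: Loose black rubber seal ring, 70 mm across, 8 mm high, flat on the bench; leave it. Origin: centre of the underside.
- oil: White bottle, 52 mm across, 150 mm high, standing; leave it. Origin: centre of the underside.
- spray: Can, 60 mm across, 190 mm high, standing; leave it. Origin: centre of the underside.
- tape: Cardboard tape core, 90 mm across, 24 mm high; leave it. Origin: centre of the underside.
- driver: Screwdriver lying on the bench; leave it. It lies along its x.
Mind the look-alikes: they are no part of the job. Leave any purple or turquoise look-alike of the probe alone.

How it is judged:
By the outcome, as a careful person would: the job done as asked, in the order asked, and still so for the second after the job is handed in, while the arm keeps its last pose, push and grip.
It also fails if it takes over 54 s, if anything falls off the work surface, if the arm or the gripper's body presses on something with over 40 N, if the wrist force passes 120 N, or if a joint passes its speed limit or range.

### The arm

A 6-joint arm with a two-finger parallel gripper is mounted at the origin on the work surface. World frame = base frame: x ahead of the robot, y to its left, z up, the work surface at z = 0. Lengths are in m, angles in degrees, forces in N, time in s.
With the tool pointing down it reaches from about 0.325 to 0.85 m from the base axis. Payload 15.5 kg.
Tool frame: the origin (TCP) lies midway between the tips of the shut fingers; the grasp point (between the pads) lies 19 mm behind it; z points along the fingers, y is the line along which they close (so a half turn about z gives the same grasp; the last joint's range is limited). The gripper opens to 91 mm and grips with 3 to 60 N. Pads are 32 mm wide; open, the fingers measure 118 mm over their backs; the gripper's body (76 mm by 178 mm) begins 60 mm behind the grasp point.
Start: joints at [59.272, 28.281, 77.091, -0, 74.628, -5.472], TCP at [0.267, 0.565, 0.214] pointing down, gripper open.
Joint ranges: [-166.48, 166.48], [-47.26, 123.95], [12.59, 153.08], [-70.14, 250.14], [6.76, 159.57], [-176.63, 176.63]. Speed limits (degrees/s): [108.29, 108.29, 147.25, 172.46, 172.46, 172.46].

### API

Orientations are given as a 3x3 rotation matrix whose columns are the frame's x, y, z axes.
In Python, from bench import ctrl gives the robot as it stands. The module is installed in compiled form; this text tells all that it offers. Calls block until the motion is done:
- ctrl.goto(position, orientation): joint-space move of the TCP to a pose.
- ctrl.move_l(position, vel=0.15, ori=None, contact_N=None): straight line of the TCP; ori=None keeps the orientation; vel is the mean speed in m/s. With contact_N (N) it stops when the force on the tool has changed by that much, and returns True; else False.
- ctrl.movej(angles): joint-space move.
- ctrl.command_gripper(opening): opening from 0.0 (shut) to 1.0 (fully open); the grip force is fixed at half the most; returns when the fingers have stopped.
- ctrl.sleep(seconds).
- ctrl.ik(position, orientation): joint angles nearest the present ones, or None.
- ctrl.read_camera(name): name is "side" or "top"; returns the picture (480x640x3 uint8, blue, green, red); there is no depth.
- ctrl.camera_params(name): a dict with "fx", "fy", "cx", "cy" (pixels), "pose" (4x4, takes a point from camera to world coordinates). Camera axes: x right, y up, looking along -z (the intrinsics and any distortion apply to the point x, -y, -z); pixel columns grow to the right and rows downward; lengths in m; the calibration is good to about 2 mm. A picture is of the moment at which its call begins. camera_params takes no time and is no camera call.
A pose or a line that the arm cannot do raises ctrl.MotionError and nothing moves.
- ctrl.sign_off(): hands the job in; it is judged then, once.
Readings, each from a call of its own:
- ctrl.current_t(): time.
- ctrl.current_q(): joint angles.
- ctrl.current_dq(): joint speeds.
- ctrl.current_effort(): joint torques, N m.
- ctrl.current_tool_pos(): TCP position.
- ctrl.current_eef_rot(): TCP orientation.
- ctrl.current_contact_force(): force on the tool from outside, world axes, zero at the start.
- ctrl.current_wrist_torque(): the same for the moment, N m.
- ctrl.current_grip_width(): opening from 0.0 (shut) to 1.0 (fully open).
- ctrl.current_grasp_force(): force on a finger pad.
Only numpy, scipy, OpenCV 4.12 (cv2) and the standard library are available. Lean on these libraries where they do the work, as an engineer would, in place of code of your own. Each camera call takes 0.05 s, during which the arm holds its last target. There are 200 camera calls.

## Working session

There is one attempt and no reset: what is moved stays moved. The work goes in short steps, each a Python script; the robot and the scene stay as the last script left them, time stands still between calls to the robot, and variables do not carry over. Pictures are saved under pics/ and viewed, at most 10 in all, crops included, and the job is handed in when it is done.

```bash
mkdir -p pics
python3 - <<'E'
from bench import ctrl
import cv2
for n in("top","side"):
    cv2.imwrite(f"pics/{n}0.png",ctrl.read_camera(n))
    p=ctrl.camera_params(n); print(n,p)
print(ctrl.current_t())
E
```

```text
top {'fx': 437.14404634619586, 'fy': 437.14404634619586, 'cx': 317.69842864163536, 'cy': 235.24446264225944, 'pose': array([[ 0.00290964,  0.99479476, -0.1018573 ,  0.38585451],
       [-0.99993108,  0.00405287,  0.01101869,  0.02665739],
       [ 0.01137415,  0.10181822,  0.99473799,  1.28054074],
       [ 0.        ,  0.        ,  0.        ,  1.        ]])}
side {'fx': 450.3487802932697, 'fy': 450.3487802932697, 'cx': 313.3320560459703, 'cy': 237.74458153094892, 'pose': array([[ 0.94691815,  0.17536206, -0.26943304,  0.2494943 ],
       [-0.32056717,  0.57801169, -0.750426  , -0.7697748 ],
       [ 0.02413919,  0.79696339,  0.60354508,  0.7288978 ],
       [ 0.        ,  0.        ,  0.        ,  1.        ]])}
0.1
```

View pics/top0.png

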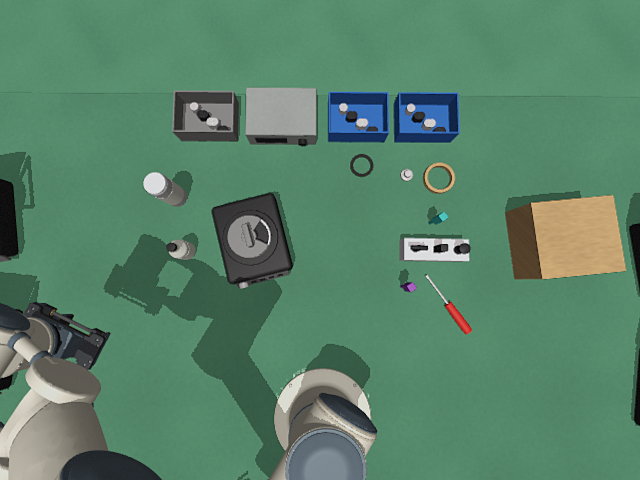

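View pics/side0.png

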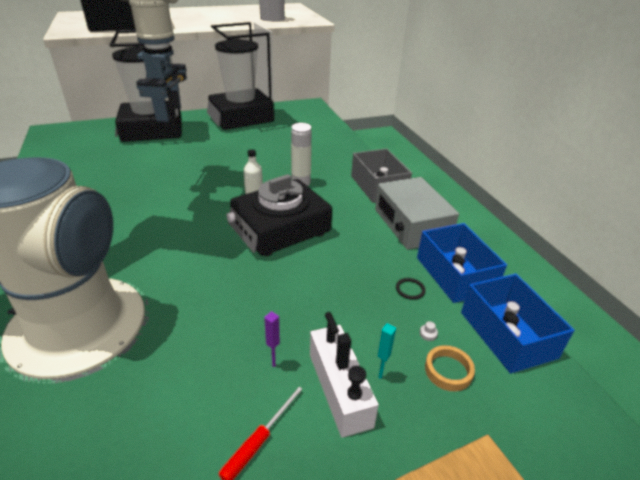

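Run:
```python
import cv2,numpy as np
t=cv2.imread("pics/top0.png"); s=cv2.imread("pics/side0.png")
a=cv2.resize(t[185:295,200:300],None,fx=4,fy=4,interpolation=cv2.INTER_CUBIC)[:440]
b=cv2.resize(t[195:305,385:485],None,fx=4,fy=4,interpolation=cv2.INTER_CUBIC)
cv2.imwrite("pics/crop1.png",np.hstack([a,b]))
c=cv2.resize(s[165:265,215:345],None,fx=3,fy=3,interpolation=cv2.INTER_CUBIC)
d=cv2.resize(s[300:440,260:400],None,fx=3,fy=3,interpolation=cv2.INTER_CUBIC)[:420]
c=np.vstack([c,np.zeros((120,390,3),np.uint8)])
cv2.imwrite("pics/crop2.png",np.hstack([c,d[:, :400]]))
```

```text
(no output)
```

View pics/crop1.png

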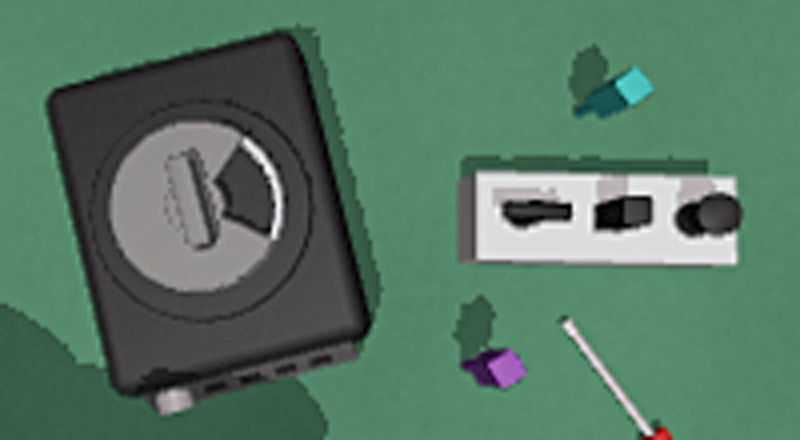

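View pics/crop2.png

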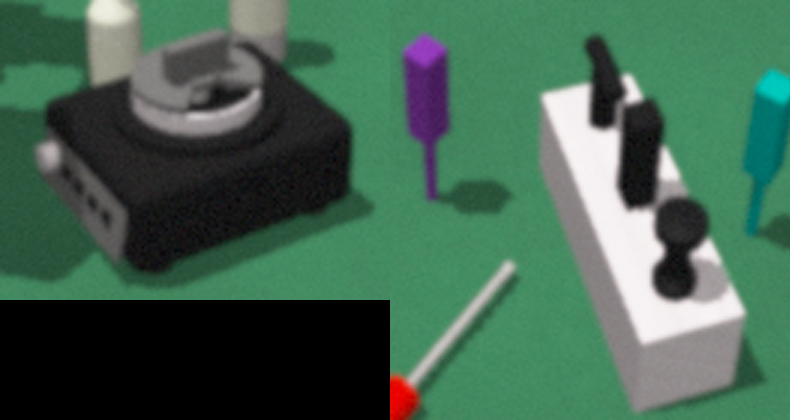

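```bash
cat > h.py <<'E'
import cv2,numpy as np
from bench import ctrl
def cast(n,uv,z):
    p=ctrl.camera_params(n);uv=np.atleast_2d(np.asarray(uv,float));P=p["pose"]
    d=np.c_[(uv[:,0]-p["cx"])/p["fx"],-(uv[:,1]-p["cy"])/p["fy"],-np.ones(len(uv))]@P[:3,:3].T
    c=P[:3,3];return (c+d*((z-c[2])/d[:,2])[:,None])[:,:2]
def proj(n,X):
    p=ctrl.camera_params(n);P=p["pose"];c=P[:3,:3].T@(np.asarray(X)-P[:3,3])
    return np.array([p["cx"]-p["fx"]*c[0]/c[2],p["cy"]+p["fy"]*c[1]/c[2]])
def biggest(m,off):
    cs,_=cv2.findContours(m.astype(np.uint8),cv2.RETR_EXTERNAL,cv2.CHAIN_APPROX_NONE)
    c=max(cs,key=cv2.contourArea);return c.reshape(-1,2)+np.array(off)
def R(yaw): # tool down, closing (y) axis at yaw deg
    a=np.radians(yaw);y=np.array([np.cos(a),np.sin(a),0]);z=np.array([0,0,-1.]);return np.c_[np.cross(y,z),y,z]
E
python3 - <<'E'
from h import *
from scipy.optimize import least_squares
t=cv2.imread("pics/top0.png");s=cv2.imread("pics/side0.png")
for n,im,(x0,y0,x1,y1) in(("top",t,(215,195,285,270)),("side",s,(255,172,306,220))):
    c=im[y0:y1,x0:x1].astype(int);g=c.mean(2);sat=c.max(2)-c.min(2)
    m=(g>(100 if n=="top" else 110))&(sat<25)
    pts=cast(n,biggest(m,(x0,y0)),.131)
    f=least_squares(lambda p:np.hypot(*(pts-p).T)-.056,np.median(pts,0),loss="soft_l1",f_scale=.0015)
    print(n,"cap",f.x,m.sum(),np.percentile(np.abs(f.fun),[50,80]))
    r=(g>(150 if n=="top" else 170))&(sat<25)
    if n=="top":
        print("lo/hi",np.percentile(g,[5,25,50,75,95]))
        C=f.x
        # dark cut-out inside disc, annulus 0.03-0.05 : angle
        for rad in(.035,.042,.048):
            A=np.radians(np.arange(0,360,2));P=[proj("top",[C[0]+rad*np.cos(a),C[1]+rad*np.sin(a),.131]) for a in A]
            v=np.array([im[int(round(p[1])),int(round(p[0]))].mean() for p in P]);d=np.degrees(A)[v<85]
            print(rad,d.min(),d.max(),len(d),np.degrees(np.angle(np.exp(1j*np.radians(d)).mean())))
# body top
x0,y0,x1,y1=200,180,305,300
c=t[y0:y1,x0:x1].astype(int);m=(c.max(2)<75)&(c.max(2)-c.min(2)<15)
h=cv2.convexHull(biggest(m,(x0,y0)));r=cv2.minAreaRect((cast("top",h.reshape(-1,2),.095)*1000).astype(np.float32));print("body",r)
# rack
for n,im,(x0,y0,x1,y1),th in(("top",t,(395,228,480,270),185),("side",s,(300,310,385,435),190)):
    c=im[y0:y1,x0:x1].astype(int);m=(c.min(2)>th)
    h=cv2.convexHull(biggest(m,(x0,y0)).astype(np.int32));r=cv2.minAreaRect((cast(n,h.reshape(-1,2),.07)*1000).astype(np.float32));print("rack",n,r)
# lookalikes
for lab,px in(("teal",(442,217)),("purple",(513,0))):pass
print("teal/purple top@.14",cast("top",[(443,216.5),(411.5,287)],.14),"oil/spray",cast("top",[(176,246)],.15),cast("top",[(157,184)],.19))
print("probe top",cast("top",[(443,248)],.145))
E
```

```text
top cap [0.50064531 0.19575816] 1134 [0.0007145  0.00128917]
lo/hi [ 35.          56.          70.         110.33333333 147.        ]
0.035 246.00000000000003 324.0 40 -75.00000000000001
0.042 248.0 326.0 40 -73.00000000000001
0.048 248.0 328.0 38 -74.30412452016483
side cap [0.49961638 0.20391574] 855 [0.01131535 0.02274207]
body ((493.7828369140625, 191.47549438476562), (230.56283569335938, 179.19886779785156), 14.407612800598145)
rack top ((472.0225524902344, -316.1096496582031), (178.5801544189453, 59.677894592285156), 88.82849884033203)
rack side ((471.0169677734375, -318.39715576171875), (180.18711853027344, 60.09918212890625), 89.1082763671875)
teal/purple top@.14 [[ 0.55379367 -0.31703971]
 [ 0.36848351 -0.23005818]] oil/spray [[0.47219063 0.38019361]] [[0.62606816 0.42116002]]
probe top [[ 0.46996987 -0.31334183]]
```

Run:
```python
from h import *
for y in(106,-74):
    for a in(0,89,95):
        print(y,a,ctrl.ik([.5006,.1958,.138],R(y+a)))
print(ctrl.ik([.4715,-.317,.1],R(-1)),ctrl.ik([.4715,-.317,.1],R(179)))
print(ctrl.ik([.5336,.2043,.22],R(14.5)),ctrl.current_eef_rot().round(2))
```

```text
106 0 [ 1.49960813e+01  2.65180613e+01  9.46763382e+01 -2.54444375e-14
  5.88056005e+01 -9.10039187e+01]
106 89 None
106 95 [ 1.49960813e+01  2.65180613e+01  9.46763382e+01 -2.54444375e-14
  5.88056005e+01  1.73996081e+02]
-74 0 [ 1.49960813e+01  2.65180613e+01  9.46763382e+01 -2.54444375e-14
  5.88056005e+01  8.89960813e+01]
-74 89 [ 1.49960813e+01  2.65180613e+01  9.46763382e+01 -2.54444375e-14
  5.88056005e+01 -3.91868108e-03]
-74 95 [ 1.49960813e+01  2.65180613e+01  9.46763382e+01 -2.54444375e-14
  5.88056005e+01 -6.00391868e+00]
[-3.99352726e+01  3.15358763e+01  9.24416906e+01 -2.54444375e-14
  5.60224331e+01 -3.89352726e+01] [-3.99352726e+01  3.15358763e+01  9.24416906e+01 -2.54444375e-14
  5.60224331e+01  1.41064727e+02]
[ 1.49629778e+01  2.36088397e+01  8.43686582e+01 -2.54444375e-14
  7.20225021e+01  4.62977839e-01] [[-0.9   0.43 -0.  ]
 [ 0.43  0.9  -0.  ]
 [ 0.   -0.   -1.  ]]
```

Run:
```python
from h import *
C=[.5006,.1958]
ctrl.move_l([.267,.565,.29],vel=.2)
ctrl.goto(C+[.25],R(-74))
print(ctrl.move_l(C+[.138],vel=.15,contact_N=8),ctrl.current_tool_pos(),ctrl.current_t())
ctrl.command_gripper(0.0)
print(ctrl.current_grip_width(),ctrl.current_grasp_force(),ctrl.current_contact_force(),ctrl.current_wrist_torque())
q=ctrl.current_q(); q0=q[5]
for d in [30,60,80,86,88,90]:
    q=list(q);q[5]=q0-d;ctrl.movej(q)
    print(d,np.round(ctrl.current_q()[5],2),np.round(ctrl.current_wrist_torque(),2),np.round(ctrl.current_contact_force(),1),round(ctrl.current_t(),2))
    if abs(ctrl.current_wrist_torque()[2])>1:break
```

```text
False [0.50101363 0.19610649 0.13867058] 3.1417
0.1622611246670635 29.993616342544556 [-4.36093754 15.6442103   0.32444903] [2.70226026 0.83766635 0.01934651]
30 59.18 [-0.33 -0.08  0.07] [0.7 1.6 0.6] 4.87
60 29.26 [-0.53 -0.57  0.08] [ 2.2 -1.6 -1.6] 5.45
80 9.34 [-0.54 -1.03  0.08] [ 4.4 -1.5 -3.2] 5.89
86 3.28 [-0.54 -1.05  0.07] [ 5.  -1.7 -2.1] 6.14
88 1.31 [-0.56 -1.1   0.11] [ 6.5 -2.3 -3. ] 6.39
90 -0.65 [-0.42 -0.94 -0.87] [ 4.9 -0.8 -2.8] 6.64
```

Run:
```python
from h import *
q=list(ctrl.current_q());q[5]-=1.5;ctrl.movej(q)
print(ctrl.current_q()[5],ctrl.current_wrist_torque(),ctrl.current_contact_force())
r=ctrl.current_eef_rot();print("yaw",np.degrees(np.arctan2(r[1,1],r[0,1])),ctrl.current_tool_pos())
q[5]+=2.0;ctrl.movej(q);print(ctrl.current_wrist_torque(),ctrl.current_q()[5])
r=ctrl.current_eef_rot();print("yaw",np.degrees(np.arctan2(r[1,1],r[0,1])),ctrl.current_tool_pos())
ctrl.command_gripper(1.0)
p=ctrl.current_tool_pos();ctrl.move_l([p[0],p[1],.28],vel=.2)
ctrl.goto([.45,-.30,.30],R(-1))
cv2.imwrite("pics/top1.png",(a:=ctrl.read_camera("top")));cv2.imwrite("pics/side1.png",(b:=ctrl.read_camera("side")))
c=cv2.resize(a[190:280,205:300],(400,380),interpolation=cv2.INTER_CUBIC);d=cv2.resize(b[160:255,220:320],(400,380),interpolation=cv2.INTER_CUBIC)
cv2.imwrite("pics/crop3.png",np.hstack([c,d]));print(ctrl.current_t())
```

```text
-1.930932392607656 [-0.44920396 -0.66844025 -1.09425066] [ 3.16489866 -2.72447331 -2.22375145]
yaw 16.877221330135875 [0.50058744 0.19732737 0.1380407 ]
[-0.64600947 -0.74027218 -0.54087609] -0.11241576898972623
yaw 15.07982052531806 [0.50058947 0.19732067 0.13804723]
11.1333
```

View pics/crop3.png

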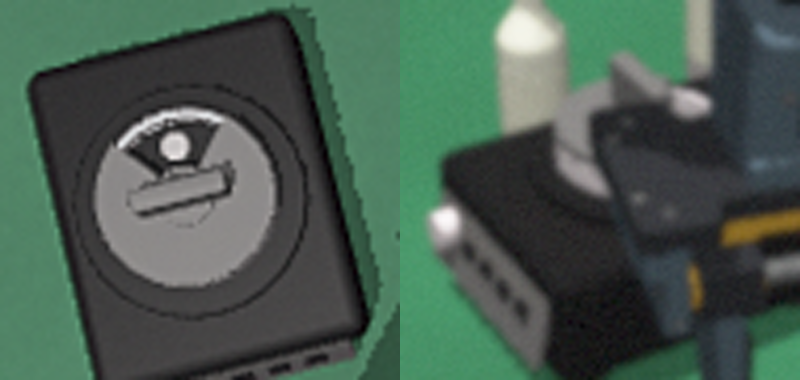

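Run:
```python
from h import *
t=cv2.imread("pics/top1.png");g=t[215:233,236:258].astype(int).mean(2)
n,l,st,ce=cv2.connectedComponentsWithStats((g>165).astype(np.uint8))
for i in range(1,n):print(st[i],ce[i]+[236,215],cast("top",ce[i]+[236,215],.12))
ctrl.command_gripper(0.5)
P=[.4715,-.317]
ctrl.goto(P+[.22],R(-1))
print(ctrl.move_l(P+[.099],vel=.12,contact_N=8),ctrl.current_tool_pos())
ctrl.command_gripper(0.0)
print(ctrl.current_grip_width(),ctrl.current_grasp_force(),ctrl.current_contact_force(),ctrl.current_wrist_torque())
p=ctrl.current_tool_pos();ctrl.move_l([p[0],p[1],.30],vel=.15)
print(ctrl.current_tool_pos(),ctrl.current_grip_width(),ctrl.current_contact_force(),ctrl.current_t())
cv2.imwrite("pics/side2.png",ctrl.read_camera("side"))
```

```text
[ 0  1 22  7 40] [245.825 217.8  ] [[0.55080954 0.20619409]]
[ 7  7  7  6 30] [246.16666667 224.4       ] [[0.53302402 0.20493421]]
False [ 0.47188353 -0.31730446  0.09978936]
0.21721865281282507 30.000518560409546 [-0.18514128  0.15251654  3.32334625] [0.03236115 0.13091835 0.08155784]
[ 0.47126052 -0.31681685  0.29916305] 0.21832192799351643 [ 0.183219   -0.05393952 -1.34354648] 15.55
```

View pics/side2.png

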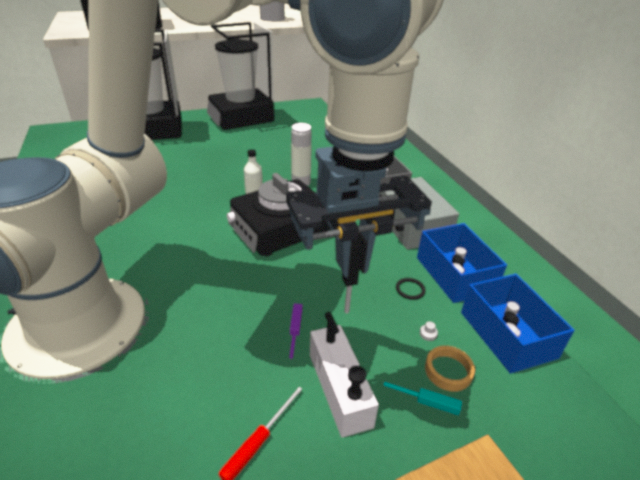

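Run:
```python
from h import *
for f in("side0","side1","side2","top0","top1"):
    h=cv2.cvtColor(cv2.imread(f"pics/{f}.png"),cv2.COLOR_BGR2HSV)
    for n,lo,hi in(("teal",84,98),("purple",130,160)):
        m=cv2.inRange(h,(lo,150,50),(hi,255,255));m=cv2.morphologyEx(m,cv2.MORPH_OPEN,np.ones((2,2)))
        k,l,s,c=cv2.connectedComponentsWithStats(m);i=1+np.argmax(s[1:,4]) if k>1 else None
        print(f,n,s[i] if i else None)
```

```text
side0 teal [379 324  18  55 516]
side0 purple [267 314  12  35 352]
side1 teal [384 383  79  33 876]
side1 purple [292 306  10  33 229]
side2 teal [384 383  79  33 875]
side2 purple [292 306  10  34 225]
top0 teal [430 213  19  12 117]
top0 purple [403 286   7   6  24]
top1 teal [438 187  32  38 238]
top1 purple [393 271   3   2   6]
```

Run:
```python
from h import *
p=ctrl.current_tool_pos();r=ctrl.current_eef_rot();print("exp tip px",proj("side",p+r[:,2]*.094),"hand top",proj("side",p-r[:,2]*.046), r[:,2])
T=np.array([.5332,.2049])
ctrl.goto([*T,.30],R(14.5))
ctrl.move_l([*T,.226],vel=.1)
ctrl.sleep(.3)
p=ctrl.current_tool_pos();r=ctrl.current_eef_rot();print(p,r[:,2],ctrl.current_contact_force(),ctrl.current_t())
b=ctrl.read_camera("side");a=ctrl.read_camera("top");cv2.imwrite("pics/side3.png",b);cv2.imwrite("pics/top3.png",a)
tip=proj("side",p+r[:,2]*.094);pin=proj("side",[*T,.12]);print("tip,pin px",tip,pin,"top",proj("top",[*T,.12]))
x,y=220,100
cv2.imwrite("pics/crop4.png",np.hstack([cv2.resize(b[y:y+120,x:x+100],(400,480),interpolation=cv2.INTER_CUBIC),cv2.resize(a[170:290,200:300],(400,480),interpolation=cv2.INTER_CUBIC)]))
```

```text
exp tip px [346.10340532 311.13170641] hand top [353.03486029 241.38944602] [-1.08473227e-03  8.81465586e-04 -9.99999023e-01]
[0.53332623 0.20496091 0.22636178] [ 5.84185078e-04  1.41908983e-04 -9.99999819e-01] [-0.57794064 -0.63421312 -1.50266868] 18.6917
tip,pin px [290.94773477 184.61971666] [290.91689812 188.75567442] top [246.18078745 224.33467141]
```

View pics/crop4.png

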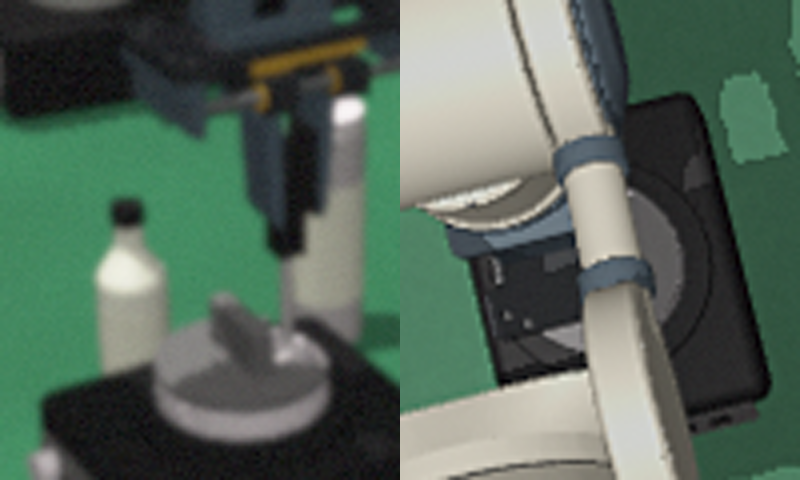

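Run:
```python
from h import *
p0=[.5332,.2049]
ctrl.sleep(.3);f0=ctrl.current_contact_force()[2]
z=.220
while z>.200:
    ctrl.move_l([*p0,z],vel=.02);ctrl.sleep(.25)
    f=ctrl.current_contact_force();df=f[2]-f0
    print(round(z,4),np.round(ctrl.current_tool_pos(),4),round(df,2),np.round(f[:2],2),round(ctrl.current_grip_width(),4),round(ctrl.current_t(),1))
    if df>2.7:break
    z-=.002 if df<.5 else .001
```

```text
0.22 [0.5332 0.2049 0.2201] -0.84 [ 0.56 -0.16] 0.2209 19.8
0.218 [0.5332 0.2049 0.218 ] -0.53 [-0.19  0.54] 0.2151 20.3
0.216 [0.5332 0.2049 0.216 ] -0.49 [-0.19  0.4 ] 0.216 20.8
0.214 [0.5332 0.2049 0.214 ] 0.12 [0.41 0.61] 0.2166 21.3
0.212 [0.5333 0.2049 0.212 ] 0.23 [ 0.61 -0.55] 0.2185 21.8
0.21 [0.5333 0.2049 0.2101] 1.98 [ 0.37 -0.11] 0.2142 22.3
0.209 [0.5332 0.2049 0.209 ] 3.12 [ 1.22 -1.02] 0.2182 22.8
```

Run:
```python
from h import *
def av(n=20):
    F=[];Z=[]
    for _ in range(n):
        ctrl.sleep(.05);F.append(ctrl.current_contact_force()[2]);Z.append(ctrl.current_tool_pos()[2])
    return round(np.mean(F),2),round(np.std(F),2),round(np.mean(Z),5)
print(av())
for z in(.2115,.2175):
    ctrl.move_l([.5332,.2049,z],vel=.02);ctrl.sleep(.2);print(z,av(),ctrl.current_t())
```

```text
(np.float64(1.83), np.float64(0.63), np.float64(0.20901))
0.2115 (np.float64(0.78), np.float64(0.6), np.float64(0.21146)) 25.2667
0.2175 (np.float64(-0.92), np.float64(0.57), np.float64(0.21748)) 26.9167
```

Run:
```python
from h import *
ctrl.move_l([.5332,.2049,.2085],vel=.02);ctrl.sleep(.3)
F=[]
for _ in range(25):
    ctrl.sleep(.05);F.append(ctrl.current_contact_force())
print(np.mean(F,0),ctrl.current_tool_pos(),ctrl.current_grip_width(),ctrl.current_t())
b=ctrl.read_camera("side")
cv2.imwrite("pics/crop5.png",cv2.resize(b[130:230,220:320],(600,600),interpolation=cv2.INTER_CUBIC))
```

```text
[1.5278177  0.25759485 1.77995037] [0.53317043 0.20490647 0.20850049] 0.2209469738872889 29.0667
```

View pics/crop5.png

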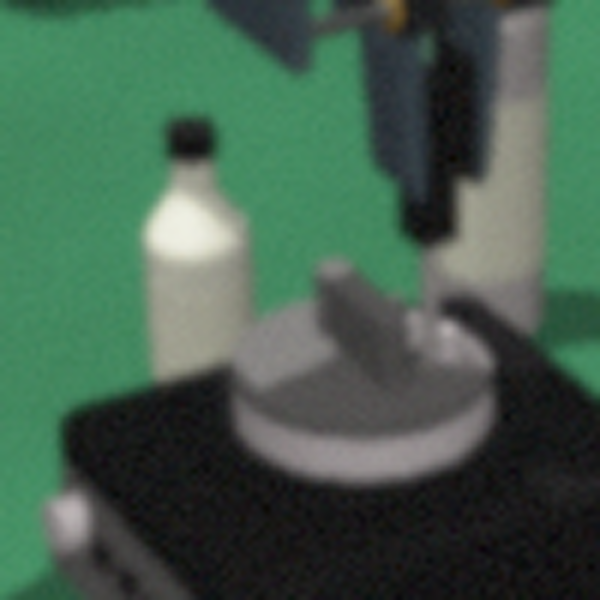

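```bash
python3 -c "
from bench import ctrl
print(ctrl.current_t(),ctrl.sign_off())"
```

```text
the job is handed in; nothing more can be done
29.1167 None
```

I turned the cap to its stop and signed off at 29 s with the gripped probe pressing the pin, about 4 to 5 mm of its 10 mm by force (about 6 mm by geometry); the purple and turquoise look-alikes tipped over by 11 s, before I reached for the rack, and I left them alone.

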